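File a punched ink swatch board in a lever arch file

TASK

File the loose ink swatch board in the lever arch file that lies open on the bench: lift the lever so that the rings spring open, thread both punched holes over the two posts so that the board lies flat on the boards already filed, then press the lever fully home to close the rings. Work by feel and force nothing: do not jam the board on the post tips or strain the lever, and leave the ink tin, the jar and the loupe where they are.

Things in the scene. Friction and masses are not known exactly. Their poses are not given: they have to be found in the camera images.
- file: Dark blue lever arch file lying open on the bench, fixed, 270 mm long, covers 3 mm. Origin on the back cover's underside; x along the spine (away from the robot at yaw 0), y across to the spine and front cover, z up. Steel mechanism (posts, rings, lever, with the boards already filed) riveted on by hand: it may sit up to 4 mm off in x and in y, all together; all places given for it are nominal.
- post_near (a point): Nominal centre of the flat top of the near post, file x -40, y 0: steel, fixed, vertical, 4 mm diameter, top 54 mm above the bench. The real post is up to 4 mm off in file x and y (see file): find it by feel. The filed boards round the posts span nominally x -65..+65, y -48..+12; their top is 20 mm above the bench.
- post_far (a point): The same for the far post, nominally at file x +40, y 0; off by the same amount as the near one.
- rings (a joint): Angle of the two arched half-rings about their axle (along file x, at y +36 mm, 12 mm above the bench): 0 closed, tips on the posts' tops; about 0.9 sprung open, tips leaning away from the posts to y +48 mm, 68 mm above the bench. Driven by the lever.
- lever (a joint): Lever angle about its pivot (axis along file y): 0 closed, level, pointing to file -x; 1.35 open, nearly upright. Over-centre: a spring holds it shut below 0.2 rad and throws it and the rings open beyond. To lift: about 5 N at the thumb roll; to press down: up to 10 N near half way, easing off; hard stop at 0. It bends if the fingers' total load on it (both pads' pinch, pull, push) passes 60 N.
- lever_pivot (a point): Nominal lever pivot, at file x -50, y +45 mm, 28 mm above the bench (off like the posts).
- thumb_roll (a point): Nominal centre, with the lever closed, of its black plastic thumb roll (off like the posts): a cylinder 12 mm in diameter, 18 mm long, axis along file y, flat ends, 80 mm from the pivot; file x -130, y +45, 28 mm above the bench, clear of the cover. It can be pinched across its ends from above. This point stays when the lever moves.
- swatch: The loose swatch board: pale rigid card 130 x 60 x 5 mm, about 45 g, red, black and teal patches on top. Origin at the centre of its underside, x along it, y across to the punched edge. Lies on the printing block, long sides overhanging. Filed, its axes match the file's, origin nominally at file x 0, y -18, z 20 mm. Its holes tear if it is pressed on the file with 25 N or more.
- hole_near (a point): Centre, on the underside, of the punched hole of 6 mm diameter at board x -40, y +18 mm; goes on the near post.
- hole_far (a point): Centre, on the underside, of the punched hole of 6 mm diameter at board x +40, y +18 mm; goes on the far post.
- block: Red-brown wooden printing block, 110 x 40 x 23 mm, fixed on the bench, under the swatch board and parallel to it (to within 0.1 rad and 5 mm). Origin at the centre of its underside.
- ink_tin: Metal ink tin, 84 mm diameter, 70 mm high, 0.5 kg; origin at the centre of its underside. Leave alone.
- ink_jar: White jar with black cap, 60 mm diameter, 70 mm high; origin at the centre of its underside. Leave alone.
- loupe: Black stand loupe, 42 mm diameter, 46 mm high, standing on the open front cover; origin at the centre of its underside. Leave alone.
Things that resemble listed ones, but are neither listed nor needed, are in the scene too. What is meant by the swatch is not pink, and is the larger of those in its own colour.

How it is judged:
On the way, in this order (a step that is already met when the one before it is completed fails the run):
1. the lever is up and the rings are sprung open (value of joint lever above 1.2 rad and value of joint rings above 0.6 rad), for 0.2 s.
2. with the rings open, the board is threaded on both posts and lies on the filed boards (value of joint rings above 0.6 rad and horizontal distance between hole_near and post_near below 0.008 m and horizontal distance between hole_far and post_far below 0.008 m and z of each of hole_near, hole_far in the frame of file below 0.024 m and angle between swatch's own z axis and vertical below 0.06 rad), for 0.2 s.
At the end, for the whole second after the job is handed in: Lever and rings are closed (each below 0.05 rad), the board lies flat (within 0.06 rad) and still on the filed boards with the posts through its holes: holes within 8 mm of the posts' nominal places and its underside less than 4 mm above the pile at both holes (value of joint each of lever, rings below 0.05 rad and horizontal distance between hole_near and post_near below 0.008 m and horizontal distance between hole_far and post_far below 0.008 m and z of each of hole_near, hole_far in the frame of file below 0.024 m and angle between swatch's own z axis and vertical below 0.06 rad and linear speed of swatch below 0.02 m/s); the robot touches nothing.
It fails at once if the board is pressed on the file with more than 25 N (contact force between swatch and file above 25 N).
It fails at once if the fingers load the lever or any other part of the file with more than 60 N (contact force between the fingers and file above 60 N).
It fails at once if the ink tin, the jar or the loupe is moved more than 20 mm (distance of any of ink_tin, ink_jar, loupe from where it was at the start of the episode above 0.02 m).
It also fails if it takes over 72 s, if anything falls off the work surface, if the arm or the gripper's body presses on something with over 40 N, if the wrist force passes 120 N, or if a joint passes its speed limit or range.

ROBOT

A 6-joint arm with a two-finger parallel gripper is mounted at the origin on the work surface. World frame = base frame: x ahead of the robot, y to its left, z up, the work surface at z = 0. Lengths are in m, angles in rad, forces in N, time in s.
With the tool pointing down it reaches from about 0.375 to 0.9 m from the base axis. Payload 3.1 kg.
Tool frame: the origin (TCP) lies on the centre line of the jaws, within the pads' length; the fingertips stand 14 mm ahead of it and the grasp point (between the pads) lies 5 mm behind it; y points along the fingers, z is the direction in which the jaws open and shut, and the axes are right-handed (so a half turn about y gives the same grasp; the last joint's range is limited). The gripper opens to 87 mm and grips with 3 to 60 N. Pads are 19 mm wide; open, the fingers measure 117 mm over their backs; the gripper's body (75 mm by 190 mm) begins 51 mm behind the grasp point.
Start: joints at [-1.423, 0.527, 1.433, -0, 1.181, -0.178], TCP at [0.2, -0.592, 0.237] pointing down, gripper open.
Joint ranges: [-3.08, 3.08], [-0.75, 2.2], [0.22, 2.44], [-1.43, 4.57], [0, 2.65], [-2.85, 2.85]. Speed limits (rad/s): [2.79, 2.79, 3.14, 3.14, 3.14, 3.14].

INTERFACE

Orientations are given as a unit quaternion [x, y, z, w].
In Python, from rig import robot, vision gives the robot as it stands.
- The arm moves only by the shell command python3 -m crank 'ROWS' [FORCE]. ROWS is JSON, a list of rows, each a list of 7 numbers: the shift along the tool's x, y, z as a fraction of full scale, then the turn, a rotation vector about the tool's x, y, z as a fraction of full scale, then the gripper command: -1 is shut, 1 is fully open, values between are in proportion. In form: [[x, y, z, wx, wy, wz, grip], ...]. A call has 1 to 10 rows; each row is the pose to reach, as a shift and turn from the pose commanded when the call began, along the tool's axes at that moment, turning the shorter way round; what a row does not reach only later rows make up. Full scale, the value 1, is 50 cm for a shift and pi rad for a turn. A row lasts 1/8 s, in which the tool goes at most 62.5 mm and 10.7 degrees, less where a joint would pass 70% of its speed; a pose out of reach is approached as far as the arm can. A call with a number of a shift or a turn outside -1 to 1 is refused whole. A call with a gripper value outside its range is refused whole. The fingers move at their own pace and stop on an object; FORCE is the grip in N (left out, the last holds). Time passes only in rows, so rows that repeat a pose let the fingers close. It gives the time, the measured TCP pose, the force and the opening at its end, in the units of the state.
- robot.get_obs(): the state, without advancing time (a new reading comes with each control period).
- vision.camera(name): name is "scene" or "top"; returns the picture (480x640x3 uint8, blue, green, red); there is no depth.
- vision.camera_info(name): a dict with "vfov" (degrees; the focal length in pixels is half the picture's height over the tangent of half this angle, whatever the lens; pixels are square), "cx", "cy" (the principal point, pixels), "world_from_camera" (4x4, takes a point from camera to world coordinates). Camera axes: x right, y up, looking along -z (the intrinsics and any distortion apply to the point x, -y, -z); pixel columns grow to the right and rows downward; lengths in m; the calibration is good to about 2 mm. A picture is of the moment at which its call begins. camera_info takes no time and is no camera call.
- robot.hand_in(): hands the job in, once; it reports no verdict.
The state is a dict: "time": time; "q": joint angles; "joint_velocities": joint speeds; "joint_torque": joint torques, N m; "position": TCP position; "tool_rot": TCP orientation; "ft_force": force on the tool from outside, world axes, zero at the start; "moment": the same for the moment, N m; "grip_width": finger opening in m.
Only numpy, scipy, OpenCV 4.12 (cv2) and the standard library are available. Lean on these libraries where they do the work, as an engineer would, in place of code of your own. Each camera call takes 0.05 s, during which the arm holds its last target.

## Working session

There is one attempt and no reset: what is moved stays moved. The work goes in short steps, Python scripts to look and compute and a shell command to move; the robot and the scene stay as the last step left them, time stands still between calls to the robot, and variables do not carry over. Pictures are saved under pics/ and viewed, and the job is handed in when it is done.

```bash
ls; mkdir -p pics; python3 - <<'E'
from rig import robot, vision
import cv2
o=robot.get_obs()
print(o)
for n in("scene","top"):
    cv2.imwrite(f"pics/{n}0.png",vision.camera(n)); print(n,vision.camera_info(n))
E
```

```text
pics
{'time': 0.0, 'q': array([-1.42348455e+00,  5.28444868e-01,  1.43389863e+00, -2.04991389e-05,
        1.18137240e+00, -1.78445146e-01]), 'joint_velocities': array([-8.52025161e-05,  3.93078096e-04, -3.04819072e-04, -1.38446236e-03,
        2.19428237e-04, -1.09105201e-03]), 'joint_torque': array([ 1.29978009e-03, -4.40033519e+01, -1.76593602e+01,  6.34118216e-02,
        5.81447489e-02, -1.47466803e-04]), 'position': array([ 0.19996762, -0.59141306,  0.23558584]), 'tool_rot': array([-0.11466157,  0.69849779, -0.69699641,  0.11467154]), 'ft_force': array([0.27912854, 0.498298  , 0.44141449]), 'moment': array([-0.00062262,  0.0356558 , -0.02891089]), 'grip_width': 0.08709496521683277}
scene {'vfov': 50.114990316321986, 'cx': 320.8388662312015, 'cy': 237.01055621067079, 'world_from_camera': array([[-0.05853057, -0.73445356,  0.67613027,  1.12537963],
       [ 0.9981205 , -0.03073686,  0.05301607,  0.0013414 ],
       [-0.01815572,  0.67796255,  0.7348722 ,  0.75450402],
       [ 0.        ,  0.        ,  0.        ,  1.        ]])}
top {'vfov': 50.53879492472174, 'cx': 313.6164213551093, 'cy': 239.94370311572922, 'world_from_camera': array([[-0.02106407,  0.99609467, -0.08574214,  0.44047914],
       [-0.99943909, -0.01874608,  0.02775055, -0.04469559],
       [ 0.02603485,  0.08627859,  0.99593082,  1.0091084 ],
       [ 0.        ,  0.        ,  0.        ,  1.        ]])}
```

View pics/scene0.png

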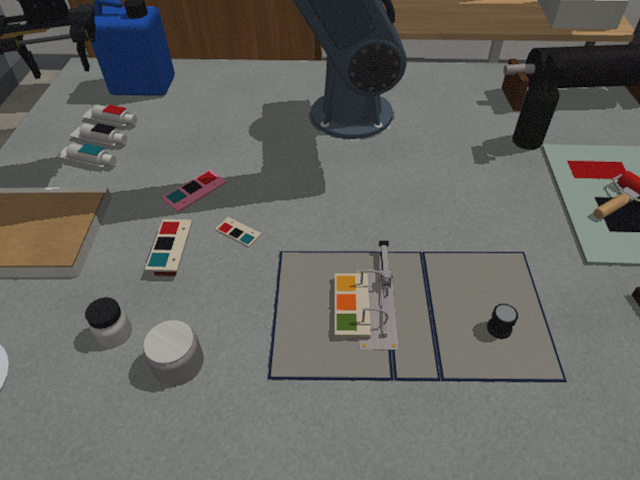

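View pics/top0.png

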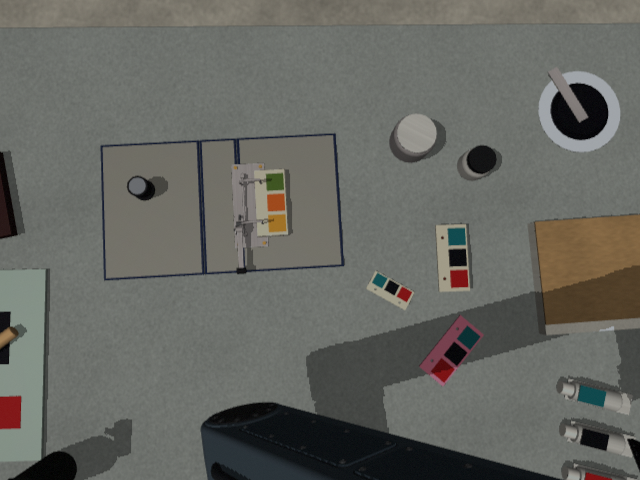

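Scene: large cream board at top (453,257), on the block. Look-alikes are the small cream board (390,290) and the pink one (452,350). I choose (453,257). Next, close crops.

```bash
python3 - <<'E'
import cv2
t=cv2.imread("pics/top0.png");s=cv2.imread("pics/scene0.png")
cv2.imwrite("pics/c_sw.png",cv2.resize(t[215:300,420:490],None,fx=7,fy=7,interpolation=cv2.INTER_CUBIC))
cv2.imwrite("pics/c_me.png",cv2.resize(t[155:280,220:300],None,fx=4.8,fy=4.8,interpolation=cv2.INTER_CUBIC))
cv2.imwrite("pics/c_s1.png",cv2.resize(s[210:285,130:205],None,fx=7,fy=7,interpolation=cv2.INTER_CUBIC))
cv2.imwrite("pics/c_s2.png",cv2.resize(s[230:360,320:410],None,fx=4.6,fy=4.6,interpolation=cv2.INTER_CUBIC))
E
```

```text
(no output)
```

View pics/c_sw.png

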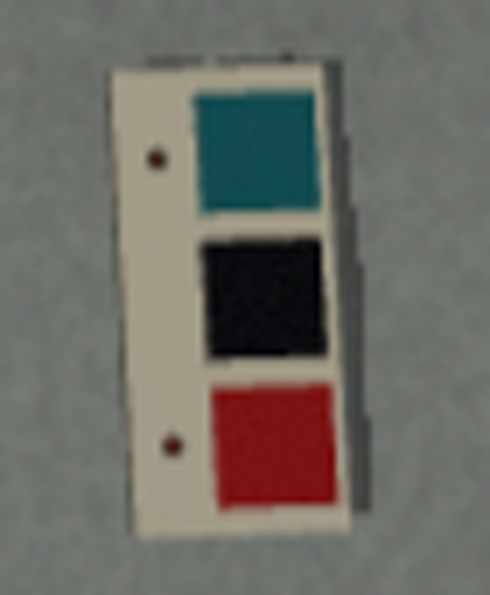

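View pics/c_me.png

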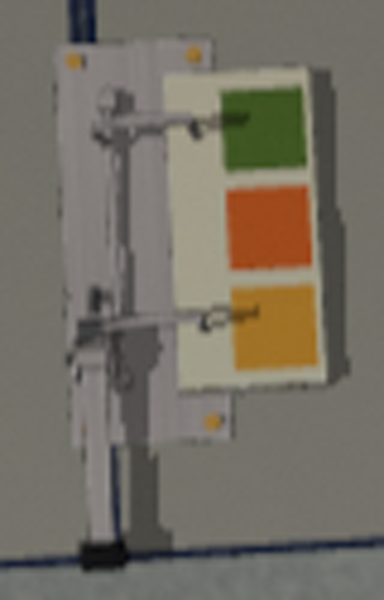

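View pics/c_s1.png

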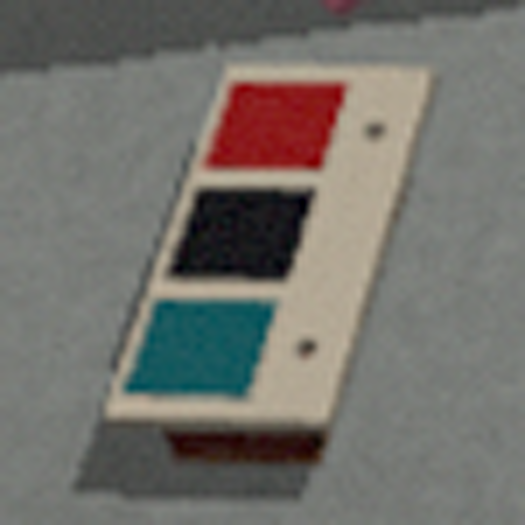

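View pics/c_s2.png

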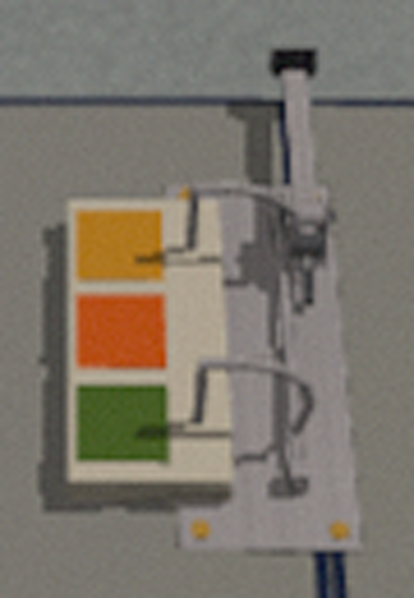

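```bash
cat > h.py <<'E'
import numpy as np, cv2
from rig import robot, vision
from scipy.spatial.transform import Rotation as R
I={n:vision.camera_info(n) for n in("scene","top")}
def ray(n,uv):
    i=I[n];f=240/np.tan(np.radians(i["vfov"]/2));T=i["world_from_camera"]
    d=T[:3,:3]@np.array([(uv[0]-i["cx"])/f,-(uv[1]-i["cy"])/f,-1]);return T[:3,3],d
def at(n,uv,z):
    o,d=ray(n,uv);return o+d*(z-o[2])/d[2]
def px(n,p):
    i=I[n];f=240/np.tan(np.radians(i["vfov"]/2));T=i["world_from_camera"]
    c=T[:3,:3].T@(np.array(p)-T[:3,3]);return np.array([i["cx"]+f*c[0]/-c[2],i["cy"]-f*c[1]/-c[2]])
def tri(a,b):
    (o1,d1),(o2,d2)=ray("top",a),ray("scene",b)
    d1/=np.linalg.norm(d1);d2/=np.linalg.norm(d2)
    A=np.stack([d1,-d2],1);s=np.linalg.lstsq(A,o2-o1,rcond=None)[0]
    p,q=o1+s[0]*d1,o2+s[1]*d2;return (p+q)/2,np.linalg.norm(p-q)
def cr(c,off,k): return (np.array(c)+.5)/k-.5+np.array(off)
E
cat > m1.py <<'E'
from h import *
np.set_printoptions(precision=4,suppress=True)
T=lambda c:cr(c,(420,215),7); S=lambda c:cr(c,(130,210),7)
print("swatch corners teal-l,teal-r,red-r,red-l; holes teal, red")
for t,s in [((112,70),(330,425)),((323,63),(107,418)),((350,530),(228,67)),((135,537),(435,70)),((157,159),(306,347)),((173,446),(374,130))]:
    print(at("top",T(t),.028),at("scene",S(s),.028),*tri(T(t),S(s)))
T=lambda c:cr(c,(220,155),4.8); S=lambda c:cr(c,(320,230),4.6)
print("filed")
for t,s,z in [((163,72),(232,482),.02),((308,66),(68,480),.02),((328,382),(68,199),.02),((180,390),(220,199),.02),((104,555),(295,62),.028),((196,128),(203,365),.054),((210,320),(193,192),.054)]:
    print(at("top",T(t),z),at("scene",S(s),z),*tri(T(t),S(s)))
print("file")
for t,s in [((101,146),(563,380)),((335,134),(269,378)),((343,265),(279,252)),((104,279),(525,252))]:
    print(at("top",t,.003),at("scene",s,.003))
for t,s in [((415,134),(170,342)),((481,159),(103,315)),((141,187),(503,316))]: print(at("top",t,.06),at("scene",s,.06))
E
python3 m1.py
```

```text
swatch corners teal-l,teal-r,red-r,red-l; holes teal, red
[ 0.5506 -0.3111  0.028 ] [ 0.5506 -0.3097  0.028 ] [ 0.5505 -0.3105  0.0279] 0.001345050623020755
[ 0.5515 -0.3706  0.028 ] [ 0.5509 -0.3691  0.028 ] [ 0.5513 -0.3696  0.0286] 0.0015329227045202721
[ 0.4214 -0.372   0.028 ] [ 0.4216 -0.372   0.028 ] [ 0.4214 -0.3721  0.0278] 2.24336422604002e-05
[ 0.4208 -0.3121  0.028 ] [ 0.4204 -0.3121  0.028 ] [ 0.4208 -0.3119  0.0284] 6.48327244964854e-05
[ 0.5254 -0.3227  0.028 ] [ 0.5245 -0.3228  0.028 ] [ 0.5253 -0.3224  0.029 ] 6.20522018232497e-05
[ 0.4456 -0.3237  0.028 ] [ 0.4446 -0.3239  0.028 ] [ 0.4456 -0.3234  0.0291] 1.5002838189046506e-05
filed
[0.667  0.0432 0.02  ] [0.6649 0.0425 0.02  ] [0.6664 0.0427 0.0225] 0.0006076702049724537
[ 0.6686 -0.0163  0.02  ] [ 0.6669 -0.0164  0.02  ] [ 0.6681 -0.0164  0.022 ] 9.568846824332539e-06
[ 0.5379 -0.0223  0.02  ] [ 0.5376 -0.0217  0.02  ] [ 0.5378 -0.022   0.0203] 0.0006903720780677099
[0.5357 0.0377 0.02  ] [0.5349 0.0386 0.02  ] [0.5356 0.0381 0.0208] 0.0008547505340852785
[0.4692 0.0682 0.028 ] [0.4676 0.0693 0.028 ] [0.4691 0.0685 0.0296] 0.0011179460135518785
[0.6365 0.0274 0.054 ] [0.6383 0.0306 0.054 ] [0.6369 0.0291 0.0518] 0.0031134292287038037
[0.5599 0.0228 0.054 ] [0.5593 0.0266 0.054 ] [0.5598 0.0247 0.0543] 0.003822714250617712
file
[0.7234 0.348  0.003 ] [0.723  0.3451 0.003 ]
[ 0.7417 -0.1206  0.003 ] [ 0.7424 -0.1175  0.003 ]
[ 0.4762 -0.1299  0.003 ] [ 0.4769 -0.1318  0.003 ]
[0.4583 0.3383 0.003 ] [0.4567 0.3415 0.003 ]
[ 0.7226 -0.27    0.06  ] [ 0.7184 -0.2707  0.06  ]
[ 0.6719 -0.3954  0.06  ] [ 0.6739 -0.3934  0.06  ]
[0.6279 0.2504 0.06  ] [0.6458 0.2526 0.06  ]
```

```bash
cat >> h.py <<'E'
def go(p,yaw,o=None):
    """row numbers to reach TCP p, tool down, jaw (z) axis at +-file-y for yaw"""
    o=o or robot.get_obs(); r=R.from_quat(o["tool_rot"]);M=r.as_matrix()
    zt=np.array([-np.sin(yaw),np.cos(yaw),0]); 
    if zt@M[:,2]<0: zt=-zt
    y=np.array([0,0,-1.]);G=np.stack([np.cross(y,zt),y,zt],1)
    rv=(r.inv()*R.from_matrix(G)).as_rotvec()
    s=M.T@(np.array(p)-o["position"])
    print("row",np.round(np.r_[s/.5,rv/np.pi],4))
def st():
    o=robot.get_obs();print("t",round(o["time"],2),"p",o["position"].round(4),"F",o["ft_force"].round(1),"M",o["moment"].round(2),"w",round(o["grip_width"],4));return o
E
python3 - <<'E'
from h import *
np.set_printoptions(precision=4,suppress=True)
o=st();print(R.from_quat(o["tool_rot"]).as_matrix())
go((.4695,.0686,.15),.038)
E
```

```text
t 0.1 p [ 0.2    -0.5915  0.2357] F [-0.6 -0.3 -0.3] M [0.01 0.03 0.01] w 0.0869
[[-0.9474 -0.0003  0.3201]
 [-0.3201  0.0019 -0.9474]
 [-0.0003 -1.     -0.0019]]
row [-0.9332  0.1737 -1.0779  0.0006  0.0916 -0.    ]
```

```bash
python3 -m crank '[[-0.47,0.08,-0.54,0,0.046,0,1],[-0.47,0.08,-0.54,0,0.046,0,1],[-0.47,0.08,-0.54,0,0.046,0,1],[-0.47,0.08,-0.54,0,0.046,0,1],[-0.47,0.08,-0.54,0,0.046,0,1],[-0.47,0.08,-0.54,0,0.046,0,1],[-0.47,0.08,-0.54,0,0.046,0,1]]' 12; python3 -c "
from h import *
st();go((.4693,.0686,.10),.038)"
```

```text
time: 0.98
position: [0.336, -0.257, 0.1959]
tool_rot: [-0.066, 0.705, -0.703, 0.065]
ft_force: [0.7, -1.4, 0.4]
grip_width: 0.087
t 0.97 p [ 0.336  -0.257   0.1959] F [ 0.7 -1.4  0.4] M [-0.    0.02  0.01] w 0.087
row [-0.383   0.1935 -0.5898  0.0012  0.0472  0.0006]
```

```bash
python3 -m crank '[[-0.383,0.1935,-0.59,0.001,0.047,0,1],[-0.383,0.1935,-0.59,0.001,0.047,0,1],[-0.383,0.1935,-0.59,0.001,0.047,0,1],[-0.383,0.1935,-0.59,0.001,0.047,0,1],[-0.383,0.1935,-0.59,0.001,0.047,0,1],[-0.383,0.1935,-0.59,0.001,0.047,0,1],[-0.383,0.1935,-0.59,0.001,0.047,0,1],[-0.383,0.1935,-0.59,0.001,0.047,0,1],[-0.383,0.1935,-0.59,0.001,0.047,0,1]]' 12; python3 -c "
from h import *
st();go((.4693,.0686,.026),.038)
cv2.imwrite('pics/s1.png',vision.camera('scene')[190:390,250:470].repeat(3,0).repeat(3,1))"
```

```text
time: 2.1
position: [0.4715, 0.062, 0.1001]
tool_rot: [0.011, -0.706, 0.708, -0.011]
ft_force: [0.3, 0.0, -0.1]
grip_width: 0.0869
t 2.1 p [0.4715 0.062  0.1001] F [ 0.3  0.  -0.1] M [ 0.01  0.05 -0.05] w 0.0869
row [ 0.0041  0.1482 -0.0138 -0.0011 -0.0022 -0.0002]
```

View pics/s1.png

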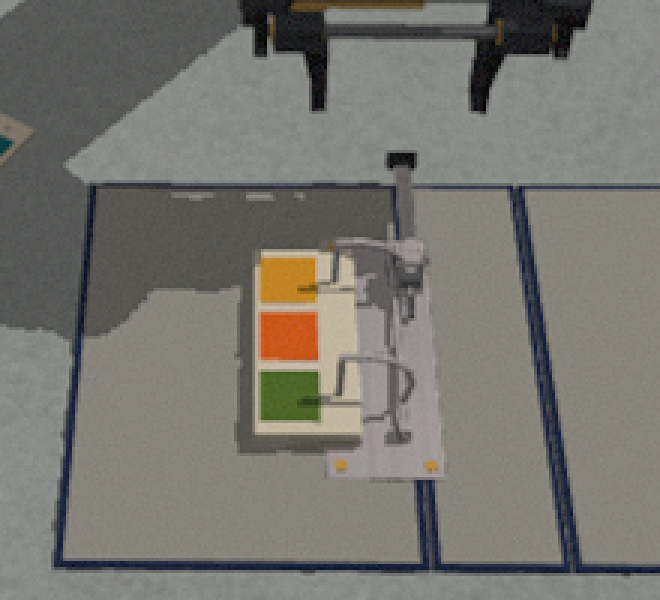

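The jaws hang above the thumb roll at crop pixel (401,158), with the fingers at x≈318 and 480. I'll descend.

```bash
python3 -m crank '[[0.004,0.06,-0.012,-0.001,-0.002,0,1],[0.004,0.12,-0.012,-0.001,-0.002,0,1],[0.004,0.148,-0.012,-0.001,-0.002,0,0],[0.004,0.148,-0.012,-0.001,-0.002,0,-0.3],[0.004,0.148,-0.012,-0.001,-0.002,0,-0.3]]' 12; python3 -c "
from h import *
st();go((.4693,.0686,.026),.038)"
```

```text
time: 2.78
position: [0.4699, 0.0689, 0.0265]
tool_rot: [0.013, -0.707, 0.707, -0.014]
ft_force: [-0.9, -0.8, -0.1]
grip_width: 0.0647
t 2.77 p [0.4699 0.0689 0.0265] F [-0.9 -0.8 -0.1] M [0.07 0.02 0.03] w 0.0647
row [ 0.0012  0.001   0.0006 -0.0001  0.0004 -0.0005]
```

Good position. Close gently.

```bash
python3 -m crank '[[0,0,0,0,0,0,-0.3],[0,0,0,0,0,0,-0.5],[0,0,0,0,0,0,-0.6],[0,0,0,0,0,0,-0.8],[0,0,0,0,0,0,-1],[0,0,0,0,0,0,-1]]' 12; python3 -c "
from h import *
st()"
```

```text
time: 3.52
position: [0.4693, 0.0693, 0.0258]
tool_rot: [0.014, -0.707, 0.707, -0.014]
ft_force: [-0.7, -0.8, -0.3]
grip_width: 0.0181
t 3.52 p [0.4693 0.0693 0.0258] F [-0.7 -0.8 -0.3] M [-0.09 -0.05 -0.04] w 0.0181
```

```bash
python3 -m crank '[[-0.0002,-0.008,0,0,0,0,-1],[-0.0008,-0.016,0,0,0,0,-1],[-0.0018,-0.024,0,0,0,0,-1],[-0.0032,-0.0318,0,0,0,0,-1]]' 12; python3 -c "
from h import *
st()"
```

```text
time: 4.03
position: [0.4708, 0.0694, 0.042]
tool_rot: [-0.014, 0.707, -0.707, 0.014]
ft_force: [0.4, -0.3, -1.6]
grip_width: 0.0177
t 4.03 p [0.4708 0.0694 0.042 ] F [ 0.4 -0.3 -1.6] M [-0.17 -0.   -0.04] w 0.0177
```

```bash
python3 -m crank '[[-0.004,-0.0154,0,0,0,0,-1],[-0.0094,-0.0305,0,0,0,0,-1],[-0.0167,-0.045,0,0,0,0,-1],[-0.0248,-0.0585,0,0,0,0,-1],[-0.0453,-0.083,0,0,0,0,-1],[-0.0703,-0.1028,0,0,0,0,-1],[-0.0988,-0.1172,0,0,0,0,-1],[-0.1138,-0.1222,0,0,0,0,-1],[-0.1138,-0.1222,0,0,0,0,-1]]' 12; python3 -c "
from h import *
st()
cv2.imwrite('pics/s2.png',vision.camera('scene')[190:390,250:470].repeat(3,0).repeat(3,1))"
```

```text
time: 5.15
position: [0.5267, 0.0715, 0.1022]
tool_rot: [0.015, -0.707, 0.707, -0.013]
ft_force: [0.2, -1.6, -3.0]
grip_width: 0.0177
t 5.15 p [0.5267 0.0715 0.1022] F [ 0.2 -1.6 -3. ] M [-0.44 -0.01 -0.04] w 0.0177
```

View pics/s2.png

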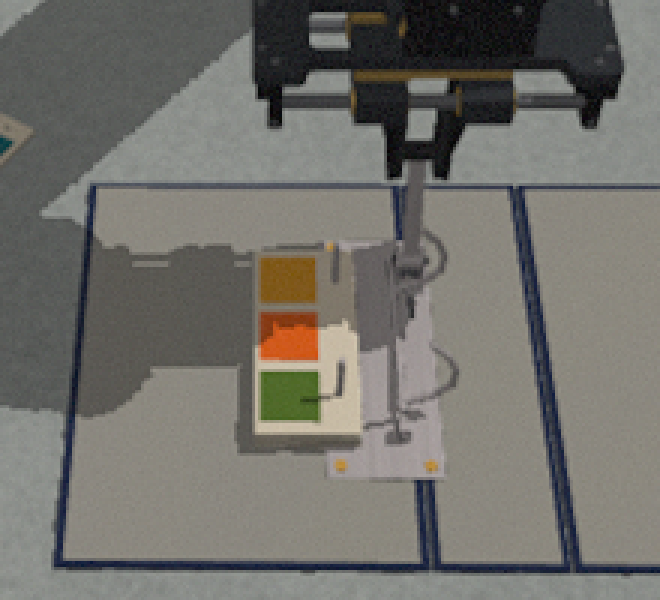

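The lever is upright in the jaws at crop (415,160) and the rings lie open at (440,260) and (450,375). The posts now stand free. Release and rise.

```bash
python3 -m crank '[[0,0,0,0,0,0,0],[0,0,0,0,0,0,0],[0,-0.01,0,0,0,0,0],[0,-0.1,0,0,0,0,0.6],[0,-0.2,0,0,0,0,1],[0,-0.2,0,0,0,0,1]]' 12; python3 -c "
from h import *
st();go((.4861,-.3413,.12),.0115)
a=vision.camera('scene');b=vision.camera('top')
cv2.imwrite('pics/s3.png',a);cv2.imwrite('pics/t3.png',b)
cv2.imwrite('pics/s3c.png',cv2.resize(a[230:360,320:410],None,fx=4.6,fy=4.6,interpolation=cv2.INTER_CUBIC))
cv2.imwrite('pics/t3c.png',cv2.resize(b[155:280,220:300],None,fx=4.8,fy=4.8,interpolation=cv2.INTER_CUBIC))"
```

```text
time: 5.95
position: [0.5307, 0.0717, 0.2072]
tool_rot: [0.011, -0.707, 0.707, -0.018]
ft_force: [-0.4, 0.2, -0.4]
grip_width: 0.0658
t 5.95 p [0.5307 0.0717 0.2072] F [-0.4  0.2 -0.4] M [ 0.01  0.04 -0.02] w 0.0658
row [ 1.241e-01  1.738e-01  8.216e-01 -2.000e-04  9.100e-03 -3.300e-03]
```

View pics/s3c.png

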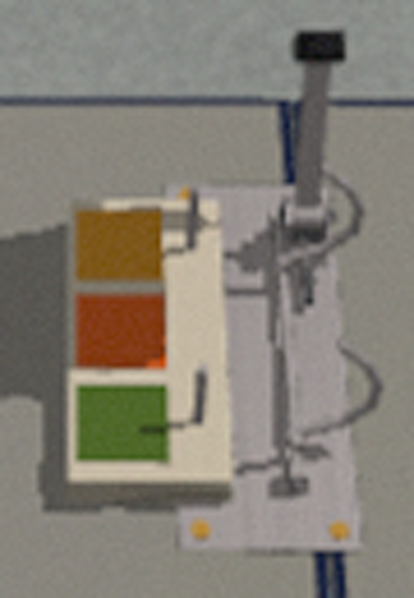

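View pics/t3c.png

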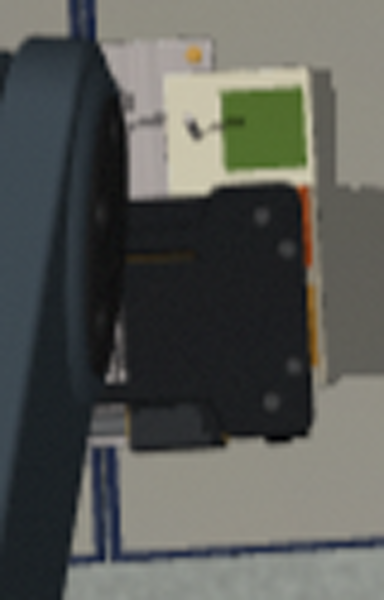

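```bash
python3 -m crank '[[0.12,0.05,0.82,0,0.009,-0.003,1],[0.12,0.17,0.82,0,0.009,-0.003,1],[0.124,0.174,0.82,0,0.009,-0.003,1],[0.124,0.174,0.82,0,0.009,-0.003,1],[0.124,0.174,0.82,0,0.009,-0.003,1],[0.124,0.174,0.82,0,0.009,-0.003,1],[0.124,0.174,0.82,0,0.009,-0.003,1],[0.124,0.174,0.82,0,0.009,-0.003,1]]' 12; python3 -c "
from h import *
st();go((.4861,-.3413,.0335),.0115)
b=vision.camera('top');a=vision.camera('scene')
cv2.imwrite('pics/s4.png',a);cv2.imwrite('pics/t4.png',b)
cv2.imwrite('pics/t4c.png',cv2.resize(b[155:255,240:300],None,fx=6,fy=6,interpolation=cv2.INTER_CUBIC))
cv2.imwrite('pics/s4c.png',cv2.resize(a[255:355,330:400],None,fx=6,fy=6,interpolation=cv2.INTER_CUBIC))
"
```

```text
time: 7.05
position: [0.4805, -0.3435, 0.1131]
tool_rot: [-0.006, 0.708, -0.707, -0.002]
ft_force: [0.0, 0.3, -0.2]
grip_width: 0.0869
t 7.05 p [ 0.4805 -0.3435  0.1131] F [ 0.   0.3 -0.2] M [ 0.07 -0.02  0.02] w 0.0869
row [-0.013   0.1591 -0.0041  0.0005 -0.0015  0.0036]
```

View pics/t4c.png

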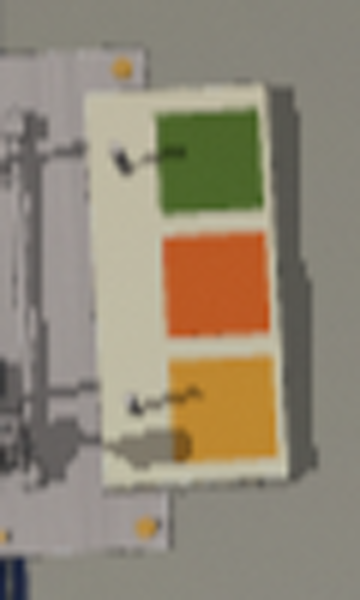

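View pics/s4c.png

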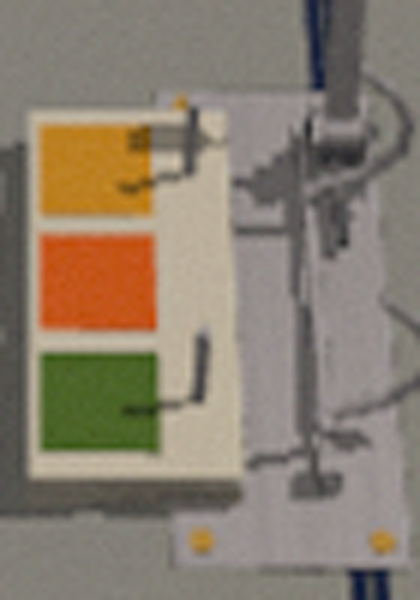

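View pics/t4.png

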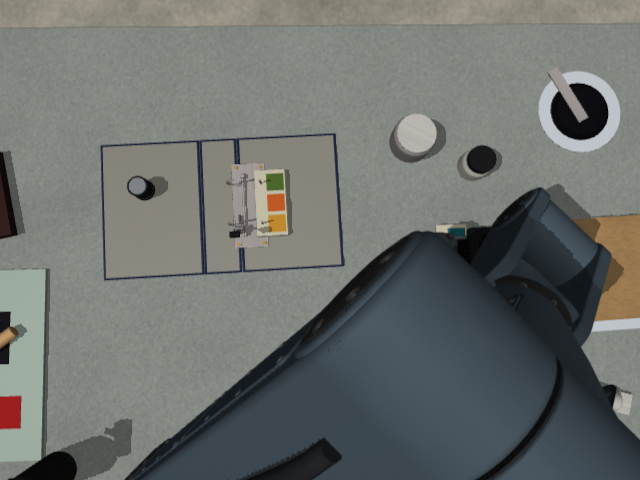

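```bash
python3 - <<'E'
from h import *
np.set_printoptions(precision=4,suppress=True)
T=lambda c:cr(c,(240,155),6); S=lambda c:cr(c,(330,255),6)
for t,s in [((118,155),(204,336)),((132,399),(192,113))]:
    print(at("top",T(t),.054),at("scene",S(s),.054),*tri(T(t),S(s)))
# base of post z=.02
for t,s in [((127,168),(198,402)),((137,411),(190,173))]:
    print(at("top",T(t),.020),at("scene",S(s),.020),*tri(T(t),S(s)))
c=[((86,93),(240,478)),((267,85),(28,478)),((290,478),(30,110)),((103,487),(230,110))]
for t,s in c: print(at("top",T(t),.02),at("scene",S(s),.02),tri(T(t),S(s))[0])
E
```

```text
[0.6382 0.0296 0.054 ] [0.6415 0.0303 0.054 ] [0.6389 0.0302 0.0502] 0.0005738042906692954
[0.5603 0.0262 0.054 ] [0.5639 0.0267 0.054 ] [0.5608 0.0266 0.05  ] 0.0003869372094723097
[0.6408 0.0294 0.02  ] [0.6405 0.0301 0.02  ] [0.6407 0.0297 0.0204] 0.0007464860436854221
[0.5606 0.0271 0.02  ] [0.5596 0.0274 0.02  ] [0.5604 0.0272 0.021 ] 0.00037515856260888494
[0.666  0.0425 0.02  ] [0.6647 0.0417 0.02  ] [0.6657 0.042  0.0216]
[ 0.6678 -0.0169  0.02  ] [ 0.6674 -0.0166  0.02  ] [ 0.6677 -0.0168  0.0204]
[ 0.5377 -0.0223  0.02  ] [ 0.5377 -0.0213  0.02  ] [ 0.5377 -0.0218  0.02  ]
[0.5359 0.0384 0.02  ] [0.535  0.0394 0.02  ] [0.5358 0.0389 0.0209]
```

```bash
python3 -m crank '[[-0.01,0.04,-0.004,0.0005,-0.0015,0.0036,1],[-0.012,0.1,-0.004,0.0005,-0.0015,0.0036,1],[-0.012,0.14,-0.004,0.0005,-0.0015,0.0036,1],[-0.012,0.14,-0.004,0.0005,-0.0015,0.0036,1],[-0.012,0.14,-0.004,0.0005,-0.0015,0.0036,1]]' 15; python3 -c "
from h import *
st();go((.4858,-.3413,.0325),.0115)
"
```

```text
time: 7.78
position: [0.4879, -0.3375, 0.0463]
tool_rot: [0.005, -0.706, 0.708, -0.007]
ft_force: [0.9, 0.2, 0.4]
grip_width: 0.0875
t 7.78 p [ 0.4879 -0.3375  0.0463] F [0.9 0.2 0.4] M [ 0.06 -0.04 -0.01] w 0.0875
row [ 0.0044  0.0276  0.0074 -0.0006  0.002  -0.0007]
```

```bash
python3 -m crank '[[0.0044,0.01,0.0074,-0.0006,0.002,-0.0007,1],[0.0044,0.02,0.0074,-0.0006,0.002,-0.0007,1],[0.0044,0.0276,0.0074,-0.0006,0.002,-0.0007,1],[0.0044,0.0276,0.0074,-0.0006,0.002,-0.0007,1]]' 15; python3 -c "
from h import *
st();go((.4858,-.3413,.0325),.0115)
"
```

```text
time: 8.28
position: [0.4851, -0.342, 0.0315]
tool_rot: [-0.004, 0.707, -0.707, 0.003]
ft_force: [-0.3, 0.7, 0.7]
grip_width: 0.087
t 8.28 p [ 0.4851 -0.342   0.0315] F [-0.3  0.7  0.7] M [0.01 0.04 0.01] w 0.087
row [-0.0015 -0.0019 -0.0015  0.0003 -0.0005  0.0002]
```

```bash
python3 -m crank '[[-0.0015,-0.005,-0.0015,0,0,0,0.8],[-0.0015,-0.005,-0.0015,0,0,0,0.6],[-0.0015,-0.005,-0.0015,0,0,0,0.45],[-0.0015,-0.005,-0.0015,0,0,0,0.35],[-0.0015,-0.005,-0.0015,0,0,0,0.2],[-0.0015,-0.005,-0.0015,0,0,0,0]]' 15; python3 -c "
from h import *
st()
"
```

```text
time: 9.02
position: [0.4861, -0.3415, 0.0345]
tool_rot: [-0.004, 0.707, -0.707, 0.004]
ft_force: [0.7, -0.1, -0.2]
grip_width: 0.0596
t 9.03 p [ 0.4861 -0.3415  0.0345] F [ 0.7 -0.1 -0.2] M [ 0.06  0.03 -0.02] w 0.0596
```

```bash
python3 -m crank '[[0,-0.02,0,0,0,0,-0.2],[0,-0.08,0,0,0,0,-0.2],[0,-0.17,0,0,0,0,-0.2],[0,-0.22,0,0,0,0,-0.2],[0,-0.22,0,0,0,0,-0.2]]' 15; python3 -c "
from h import *
st();go((.6015,.0105,.135),.038)
cv2.imwrite('pics/s5.png',vision.camera('scene')[150:350,60:280].repeat(3,0).repeat(3,1))"
```

```text
time: 9.65
position: [0.4873, -0.3426, 0.1471]
tool_rot: [0.002, -0.706, 0.709, -0.005]
ft_force: [0.2, 0.7, -0.7]
grip_width: 0.0597
t 9.65 p [ 0.4873 -0.3426  0.1471] F [ 0.2  0.7 -0.7] M [ 0.05  0.02 -0.02] w 0.0597
row [-0.2355  0.0223 -0.7039 -0.0013 -0.0089 -0.0012]
```

View pics/s5.png

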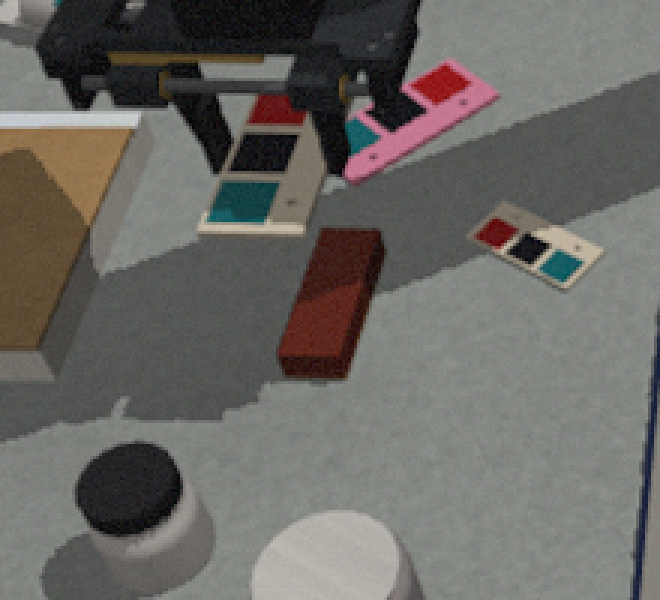

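The board is level in the jaws, at crop (265,170), clear of the block. I'll carry it above the posts.

```bash
python3 -m crank '[[-0.2355,0.02,-0.704,-0.001,-0.009,-0.001,-0.2],[-0.2355,0.02,-0.704,-0.001,-0.009,-0.001,-0.2],[-0.2355,0.02,-0.704,-0.001,-0.009,-0.001,-0.2],[-0.2355,0.02,-0.704,-0.001,-0.009,-0.001,-0.2],[-0.2355,0.02,-0.704,-0.001,-0.009,-0.001,-0.2],[-0.2355,0.02,-0.704,-0.001,-0.009,-0.001,-0.2],[-0.2355,0.02,-0.704,-0.001,-0.009,-0.001,-0.2],[-0.2355,0.02,-0.704,-0.001,-0.009,-0.001,-0.2],[-0.2355,0.02,-0.704,-0.001,-0.009,-0.001,-0.2]]' 15; python3 -c "
from h import *
st();go((.6015,.0105,.085),.038)
"
```

```text
time: 10.82
position: [0.5996, 0.0102, 0.1338]
tool_rot: [-0.015, 0.708, -0.706, 0.011]
ft_force: [0.2, -0.1, 0.0]
grip_width: 0.0598
t 10.82 p [0.5996 0.0102 0.1338] F [ 0.2 -0.1  0. ] M [ 0.02 -0.01 -0.02] w 0.0598
row [-0.0043  0.0975 -0.0001  0.0011 -0.0005  0.0015]
```

```bash
python3 -m crank '[[-0.0043,0.04,0,0.001,-0.0005,0.0015,-0.2],[-0.0043,0.08,0,0.001,-0.0005,0.0015,-0.2],[-0.0043,0.115,0,0.001,-0.0005,0.0015,-0.2],[-0.0043,0.124,0,0.001,-0.0005,0.0015,-0.2],[-0.0043,0.124,0,0.001,-0.0005,0.0015,-0.2],[-0.0043,0.124,0,0.001,-0.0005,0.0015,-0.2]]' 15; python3 -c "
from h import *
st();go((.6015,.0105,.072),.038)
a=vision.camera('scene');b=vision.camera('top')
cv2.imwrite('pics/s6.png',a);cv2.imwrite('pics/t6.png',b)
cv2.imwrite('pics/s6c.png',cv2.resize(a[220:350,300:410],None,fx=5,fy=5,interpolation=cv2.INTER_CUBIC))
cv2.imwrite('pics/t6c.png',cv2.resize(b[140:260,220:320],None,fx=5,fy=5,interpolation=cv2.INTER_CUBIC))"
```

```text
time: 11.58
position: [0.6028, 0.0118, 0.0732]
tool_rot: [-0.013, 0.707, -0.707, 0.015]
ft_force: [0.0, -0.2, 0.1]
grip_width: 0.0596
t 11.57 p [0.6028 0.0118 0.0732] F [ 0.  -0.2  0.1] M [ 0.07 -0.03  0.06] w 0.0596
row [ 0.0028  0.0024  0.0025 -0.      0.0006 -0.001 ]
```

View pics/s6c.png

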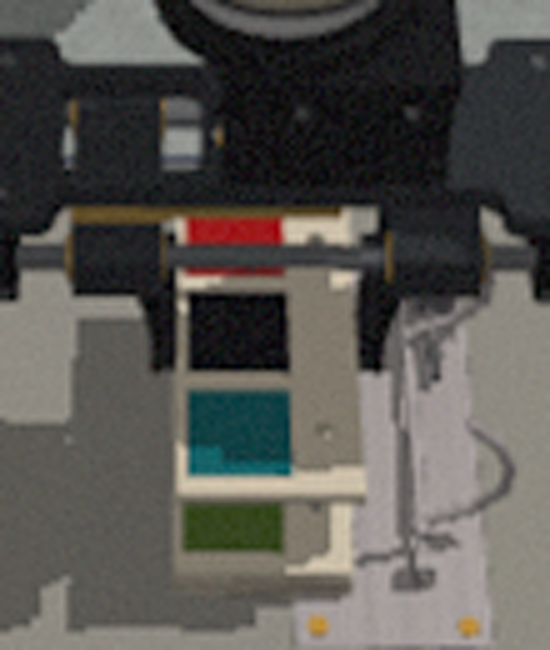

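View pics/t6c.png

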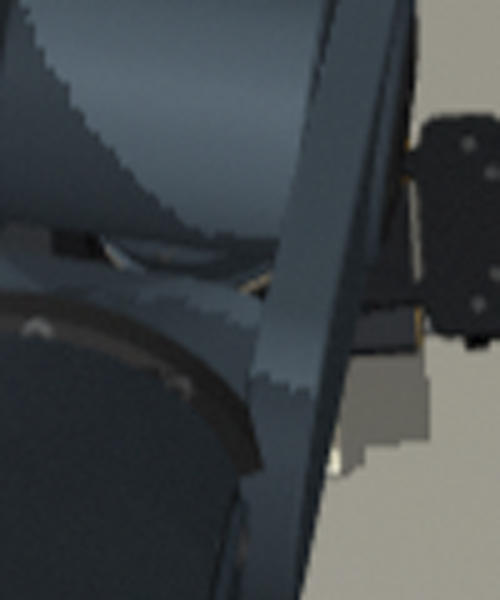

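```bash
python3 - <<'E'
from h import *
np.set_printoptions(precision=4,suppress=True)
S=lambda c:cr(c,(300,220),5)
for c in [(324,431),(316,240),(180,478),(363,470)]: print(at("scene",S(c),.0667))
print([ (px("scene",p)-np.array([300,220])+.5)*5-.5 for p in [(.6415,.0303,.054),(.5610,.027,.054),(.6403,.03,.054)]])
a=cv2.imread("pics/s6.png");cv2.imwrite('pics/s6d.png',cv2.resize(a[295:345,330:385],None,fx=12,fy=12,interpolation=cv2.INTER_CUBIC))
E
```

```text
[0.6409 0.0311 0.0667]
[0.5612 0.0283 0.0667]
[ 0.6612 -0.0148  0.0667]
[0.6555 0.0436 0.0667]
[array([319.8089, 454.82  ]), array([310.8429, 262.5406]), array([318.8996, 451.7412])]
```

View pics/s6d.png

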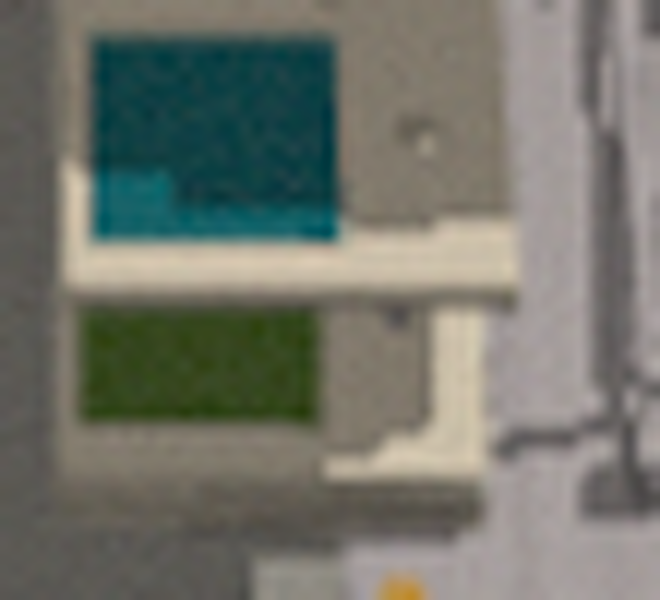

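```bash
python3 -m crank '[[0.0006,0.004,0.0022,0,0.0006,-0.001,-0.2],[0.0006,0.008,0.0022,0,0.0006,-0.001,-0.2],[0.0006,0.008,0.0022,0,0.0006,-0.001,-0.2]]' 15; python3 -c "
from h import *
st()
for i in range(4): vision.camera('scene');st()
"
```

```text
time: 12.05
position: [0.6018, 0.0109, 0.0683]
tool_rot: [-0.014, 0.707, -0.707, 0.013]
ft_force: [-0.4, -0.3, -0.8]
grip_width: 0.0599
t 12.05 p [0.6018 0.0109 0.0683] F [-0.4 -0.3 -0.8] M [ 0.07 -0.    0.02] w 0.0599
t 12.1 p [0.6019 0.0109 0.0684] F [ 0.  -0.2 -0.1] M [ 0.02 -0.01  0.04] w 0.0599
t 12.15 p [0.6019 0.0109 0.0684] F [ 0.1 -0.8 -0.4] M [ 0.03  0.03 -0.04] w 0.0599
t 12.2 p [0.602  0.0109 0.0684] F [-1.2  0.5 -0.2] M [ 0.01 -0.02  0.04] w 0.0595
t 12.25 p [0.602  0.0109 0.0685] F [-0.3 -0.3 -0.3] M [0.04 0.03 0.04] w 0.0596
```

```bash
python3 -m crank '[[0,0.002,0,0,0,0,-0.2],[0,0.004,0,0,0,0,-0.2],[0,0.006,0,0,0,0,-0.2],[0,0.006,0,0,0,0,-0.2]]' 15; python3 -c "
from h import *
for i in range(4): st();vision.camera('scene')
"
```

```text
time: 12.75
position: [0.6019, 0.0109, 0.0653]
tool_rot: [-0.014, 0.707, -0.707, 0.013]
ft_force: [1.0, -0.9, -0.3]
grip_width: 0.0596
t 12.75 p [0.6019 0.0109 0.0653] F [ 1.  -0.9 -0.3] M [ 0.03  0.03 -0.04] w 0.0596
t 12.8 p [0.6019 0.0109 0.0654] F [ 0.4  0.8 -0.3] M [ 0.02 -0.03  0.01] w 0.0599
t 12.85 p [0.602  0.0108 0.0654] F [ 0.9  0.4 -0.8] M [0.03 0.02 0.04] w 0.0597
t 12.9 p [0.602  0.0109 0.0655] F [-0.4 -0.8 -0.8] M [ 0.04 -0.    0.  ] w 0.0599
```

```bash
python3 -m crank '[[0,0.001,0,0,0,0,-0.2],[0,0.002,0,0,0,0,-0.2],[0,0.003,0,0,0,0,-0.2],[0,0.003,0,0,0,0,-0.2]]' 15; python3 -c "
from h import *
for i in range(4): st();vision.camera('scene')
"
```

```text
time: 13.45
position: [0.602, 0.0109, 0.064]
tool_rot: [-0.014, 0.707, -0.707, 0.013]
ft_force: [0.2, 0.8, -0.5]
grip_width: 0.0596
t 13.45 p [0.602  0.0109 0.064 ] F [ 0.2  0.8 -0.5] M [ 0.01  0.   -0.01] w 0.0596
t 13.5 p [0.6019 0.0109 0.0639] F [-0.1 -0.1 -1. ] M [ 0.06 -0.    0.01] w 0.0599
t 13.55 p [0.602  0.0109 0.064 ] F [-0.3  0.5  0.2] M [0.04 0.02 0.  ] w 0.0595
t 13.6 p [0.602  0.0109 0.064 ] F [ 0.4 -0.6 -0.9] M [ 0.04 -0.01 -0.  ] w 0.0598
```

```bash
python3 -m crank '[[0,0.001,0,0,0,0,-0.2],[0,0.002,0,0,0,0,-0.2],[0,0.003,0,0,0,0,-0.2],[0,0.004,0,0,0,0,-0.2],[0,0.004,0,0,0,0,-0.2]]' 15; python3 -c "
from h import *
for i in range(4): st();vision.camera('scene')
a=vision.camera('scene')
cv2.imwrite('pics/s7.png',a);cv2.imwrite('pics/s7d.png',cv2.resize(a[255:345,325:390],None,fx=6.6,fy=6.6,interpolation=cv2.INTER_CUBIC))
"
```

```text
time: 14.28
position: [0.6019, 0.0109, 0.0619]
tool_rot: [-0.014, 0.707, -0.707, 0.013]
ft_force: [0.1, 0.4, 0.4]
grip_width: 0.0595
t 14.28 p [0.6019 0.0109 0.0619] F [0.1 0.4 0.4] M [ 0.04  0.03 -0.04] w 0.0595
t 14.32 p [0.602  0.0109 0.0619] F [ 1.  -0.7 -0.3] M [-0.02  0.02 -0.02] w 0.0597
t 14.38 p [0.602  0.0109 0.062 ] F [-0.7 -0.2 -0.9] M [ 0.04  0.   -0.  ] w 0.0592
t 14.43 p [0.602  0.0109 0.062 ] F [ 0.8  0.2 -1.2] M [ 0.04  0.   -0.01] w 0.0597
```

View pics/s7d.png

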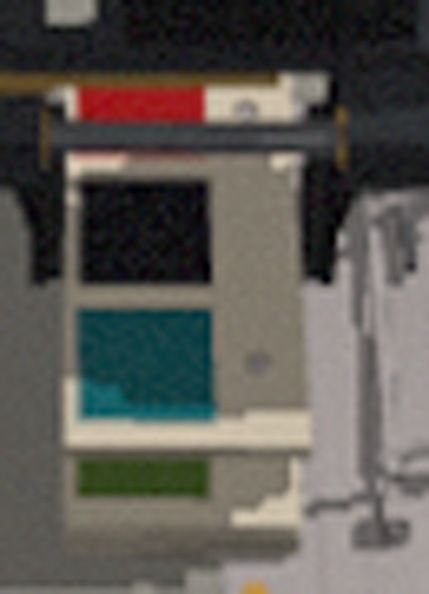

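Both holes, at crop (258,362) and (245,107), show grey steel ringed by shadow. With no contact force either, the board seems to be threading. Continuing down gently.

```bash
python3 -m crank '[[0,0.003,0,0,0,0,-0.2],[0,0.006,0,0,0,0,-0.2],[0,0.009,0,0,0,0,-0.2],[0,0.012,0,0,0,0,-0.2]]' 15; python3 -c "
from h import *
for i in range(3): st();vision.camera('scene')
"; python3 -m crank '[[0,0.003,0,0,0,0,-0.2],[0,0.006,0,0,0,0,-0.2],[0,0.009,0,0,0,0,-0.2],[0,0.012,0,0,0,0,-0.2]]' 15; python3 -c "
from h import *
for i in range(3): st();a=vision.camera('scene')
cv2.imwrite('pics/s8.png',a);cv2.imwrite('pics/s8d.png',cv2.resize(a[255:345,325:390],None,fx=6.6,fy=6.6,interpolation=cv2.INTER_CUBIC))
"
```

```text
time: 15.02
position: [0.602, 0.0109, 0.0558]
tool_rot: [-0.014, 0.707, -0.707, 0.013]
ft_force: [-0.1, 0.3, 0.1]
grip_width: 0.0603
t 15.03 p [0.602  0.0109 0.0558] F [-0.1  0.3  0.1] M [-0.01 -0.03 -0.05] w 0.0603
t 15.07 p [0.6018 0.0109 0.0556] F [-0.1  0.4  0.1] M [0.03 0.01 0.06] w 0.0596
t 15.12 p [0.6018 0.0109 0.0558] F [ 0.8 -0.1 -0.3] M [ 0.06  0.02 -0.02] w 0.0598
time: 15.68
position: [0.602, 0.0109, 0.0499]
tool_rot: [-0.014, 0.707, -0.707, 0.013]
ft_force: [-0.2, 0.8, -0.6]
grip_width: 0.0596
t 15.68 p [0.602  0.0109 0.0499] F [-0.2  0.8 -0.6] M [0.02 0.05 0.04] w 0.0596
t 15.72 p [0.6018 0.0109 0.0497] F [-0.1  0.8 -1.1] M [ 0.02  0.04 -0.03] w 0.0597
t 15.78 p [0.6018 0.0109 0.0498] F [-0.6 -0.1  0.7] M [ 0.04 -0.01  0.03] w 0.0596
```

View pics/s8d.png

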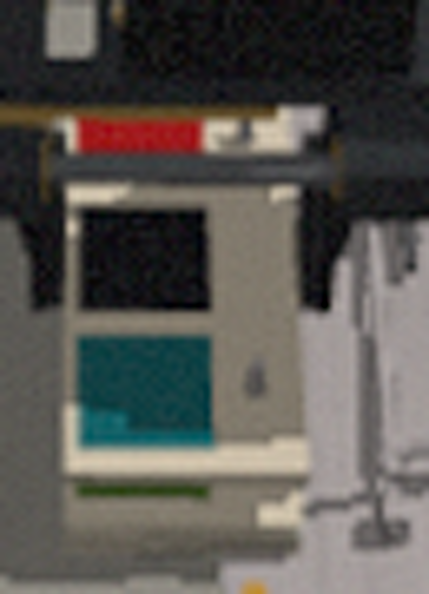

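```bash
python3 -m crank '[[0,0.004,0,0,0,0,-0.2],[0,0.008,0,0,0,0,-0.2],[0,0.012,0,0,0,0,-0.2],[0,0.016,0,0,0,0,-0.2],[0,0.016,0,0,0,0,-0.2]]' 15; python3 -c "
from h import *
st()
"; python3 -m crank '[[0,0.003,0,0,0,0,-0.2],[0,0.006,0,0,0,0,-0.2],[0,0.009,0,0,0,0,-0.2],[0,0.009,0,0,0,0,-0.2]]' 15; python3 -c "
from h import *
for i in range(3): st();a=vision.camera('scene')
"
```

```text
time: 16.45
position: [0.6018, 0.0109, 0.0418]
tool_rot: [-0.014, 0.707, -0.707, 0.013]
ft_force: [-0.6, -1.2, -0.5]
grip_width: 0.0598
t 16.45 p [0.6018 0.0109 0.0418] F [-0.6 -1.2 -0.5] M [0.04 0.04 0.01] w 0.0598
time: 16.95
position: [0.6018, 0.0109, 0.0373]
tool_rot: [-0.014, 0.707, -0.707, 0.013]
ft_force: [0.1, -0.7, 0.2]
grip_width: 0.0597
t 16.95 p [0.6018 0.0109 0.0373] F [ 0.1 -0.7  0.2] M [0.05 0.01 0.  ] w 0.0597
t 17.0 p [0.6019 0.0109 0.0374] F [-0.  -0.1  0.8] M [ 0.01 -0.06  0.03] w 0.0596
t 17.05 p [0.6019 0.0109 0.0375] F [-1.3  0.   0.1] M [ 0.    0.04 -0.01] w 0.0594
```

```bash
python3 -m crank '[[0,0,0,0,0,0,0.5],[0,0,0,0,0,0,0.6],[0,0,0,0,0,0,0.65],[0,-0.05,0,0,0,0,0.65],[0,-0.16,0,0,0,0,0.65],[0,-0.16,0,0,0,0,0.65]]' 15; python3 -c "
from h import *
for i in range(2): st();a=vision.camera('scene')
cv2.imwrite('pics/s9.png',a);cv2.imwrite('pics/s9d.png',cv2.resize(a[235:355,310:410],None,fx=5,fy=5,interpolation=cv2.INTER_CUBIC))
"
```

```text
time: 17.85
position: [0.6055, 0.0104, 0.1218]
tool_rot: [0.011, -0.706, 0.708, -0.016]
ft_force: [-0.7, 0.3, -0.0]
grip_width: 0.0715
t 17.85 p [0.6055 0.0104 0.1218] F [-0.7  0.3 -0. ] M [ 0.03 -0.06 -0.04] w 0.0715
t 17.9 p [0.6036 0.0107 0.1196] F [-0.2  0.3 -0.1] M [-0.04  0.   -0.  ] w 0.0718
```

View pics/s9d.png

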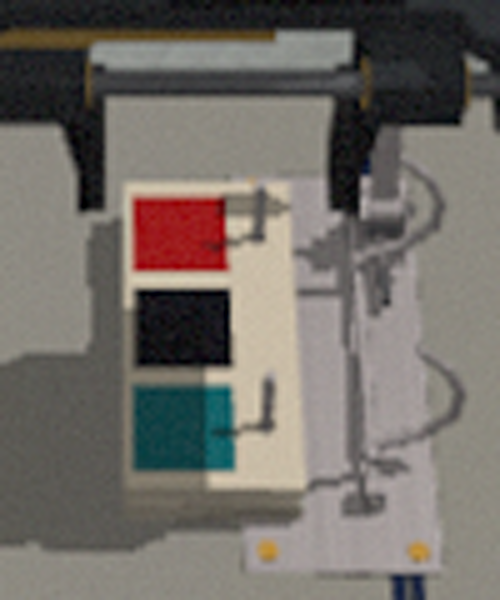

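```bash
python3 -m crank '[[0,-0.1,0,0,0,0,0.65],[0,-0.14,0,0,0,0,0.65],[0,-0.14,0,0,0,0,0.4]]' 16; python3 -c "
from h import *
st();go((.5317,.0715,.16),.038)
"
```

```text
time: 18.32
position: [0.6024, 0.0108, 0.1875]
tool_rot: [-0.014, 0.707, -0.707, 0.013]
ft_force: [0.2, -0.3, -0.7]
grip_width: 0.0673
t 18.32 p [0.6024 0.0108 0.1875] F [ 0.2 -0.3 -0.7] M [0.04 0.06 0.03] w 0.0673
row [ 0.1366  0.0552 -0.1267  0.      0.      0.0003]
```

```bash
python3 -m crank '[[0.137,0,-0.127,0,0,0,0.3],[0.137,0.03,-0.127,0,0,0,0.3],[0.137,0.055,-0.127,0,0,0,0.3],[0.137,0.055,-0.127,0,0,0,0.3],[0.137,0.055,-0.127,0,0,0,0.3],[0.137,0.055,-0.127,0,0,0,0.3]]' 16; python3 -c "
from h import *
st();go((.5317,.0715,.104),.038)
a=vision.camera('scene');b=vision.camera('top')
cv2.imwrite('pics/s10.png',a);cv2.imwrite('pics/t10.png',b)
cv2.imwrite('pics/s10d.png',cv2.resize(a[205:355,310:430],None,fx=4,fy=4,interpolation=cv2.INTER_CUBIC))
cv2.imwrite('pics/t10d.png',cv2.resize(b[140:260,220:320],None,fx=5,fy=5,interpolation=cv2.INTER_CUBIC))
"
```

```text
time: 19.08
position: [0.5324, 0.0711, 0.1603]
tool_rot: [-0.013, 0.707, -0.707, 0.013]
ft_force: [0.1, -0.2, -0.5]
grip_width: 0.0567
t 19.07 p [0.5324 0.0711 0.1603] F [ 0.1 -0.2 -0.5] M [-0.01 -0.05  0.03] w 0.0567
row [ 1.300e-03  1.125e-01 -9.000e-04  0.000e+00 -3.000e-04  1.000e-04]
```

View pics/s10d.png

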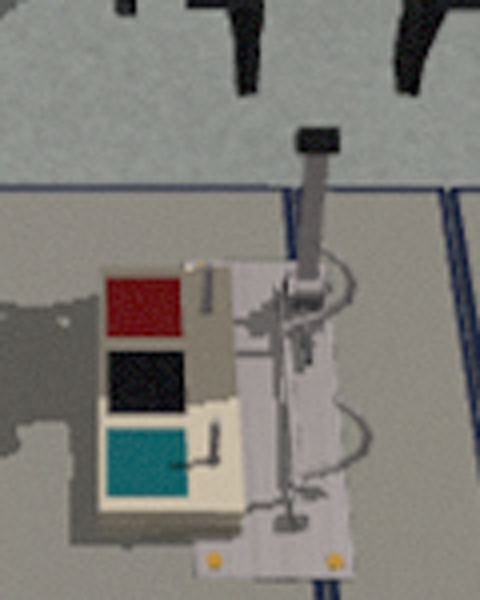

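View pics/t10d.png

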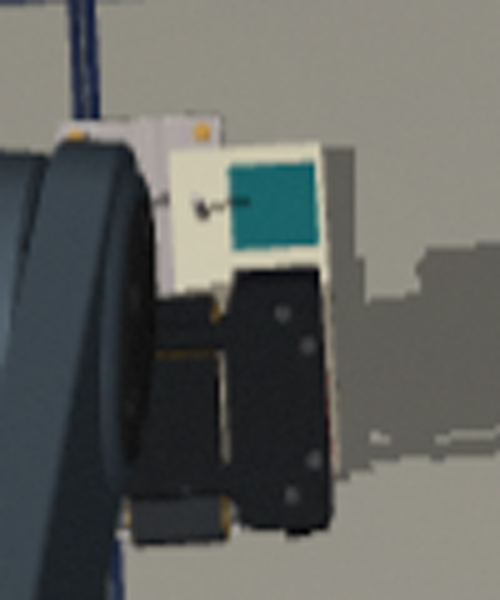

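The board lies on the pile with both posts standing through it (scene crop (207,290) and (215,440)). I'll check its height numerically, then go on.

```bash
python3 - <<'E'
from h import *
np.set_printoptions(precision=4,suppress=True)
S=lambda c:cr(c,(310,205),4);T=lambda c:cr(c,(220,140),5)
print(tri(T((321,143)),S((100,512)))[0],tri(T((170,153)),S((244,512)))[0],at("scene",S((102,268)),.025),at("scene",S((232,264)),.025),at("scene",S((100,512)),.025))
E
python3 -m crank '[[0.0013,0.05,-0.0009,0,0,0,0.3],[0.0013,0.09,-0.0009,0,0,0,0.3],[0.0013,0.1125,-0.0009,0,0,0,0.1],[0.0013,0.1125,-0.0009,0,0,0,0],[0.0013,0.1125,-0.0009,0,0,0,-0.3]]' 16; python3 -c "
from h import *
st()"
```

```text
[ 0.6677 -0.0163  0.0253] [0.6646 0.0429 0.025 ] [ 0.5386 -0.0203  0.025 ] [0.5337 0.0387 0.025 ] [ 0.6674 -0.016   0.025 ]
time: 19.8
position: [0.5311, 0.0721, 0.1045]
tool_rot: [-0.014, 0.707, -0.707, 0.013]
ft_force: [0.5, 1.0, 0.1]
grip_width: 0.0403
t 19.8 p [0.5311 0.0721 0.1045] F [0.5 1.  0.1] M [ 0.04 -0.04  0.04] w 0.0403
```

The top surface is at 25 mm, so it's flat on the pile. Pinch the roll.

```bash
python3 -m crank '[[0,0,0,0,0,0,-0.5],[0,0,0,0,0,0,-0.7],[0,0,0,0,0,0,-1],[0,0,0,0,0,0,-1],[0,0,0,0,0,0,-1]]' 16; python3 -c "
from h import *
st()"
```

```text
time: 20.42
position: [0.5306, 0.0721, 0.104]
tool_rot: [-0.014, 0.707, -0.707, 0.013]
ft_force: [0.4, -1.4, 2.2]
grip_width: 0.0177
t 20.43 p [0.5306 0.0721 0.104 ] F [ 0.4 -1.4  2.2] M [-0.13  0.12 -0.01] w 0.0177
```

```bash
python3 -m crank '[[0.0229,0.007,0,0,0,0,-1],[0.0375,0.0135,0,0,0,0,-1],[0.0514,0.0215,0,0,0,0,-1],[0.0644,0.0308,0,0,0,0,-1],[0.0764,0.0413,0,0,0,0,-1]]' 16; python3 -c "
from h import *
st()"
```

```text
time: 21.05
position: [0.4961, 0.0707, 0.0852]
tool_rot: [0.01, -0.707, 0.707, -0.016]
ft_force: [2.2, 1.0, 13.0]
grip_width: 0.0175
t 21.05 p [0.4961 0.0707 0.0852] F [ 2.2  1.  13. ] M [ 0.23 -0.51  0.1 ] w 0.0175
```

```bash
python3 -m crank '[[0.0109,0.0117,0,0,0,0,-1],[0.0206,0.0245,0,0,0,0,-1],[0.029,0.0381,0,0,0,0,-1],[0.0359,0.0525,0,0,0,0,-1]]' 16; python3 -c "
from h import *
st()"
```

```text
time: 21.55
position: [0.4736, 0.0704, 0.058]
tool_rot: [-0.014, 0.707, -0.707, 0.013]
ft_force: [-2.2, 0.6, 9.8]
grip_width: 0.0175
t 21.55 p [0.4736 0.0704 0.058 ] F [-2.2  0.6  9.8] M [0.08 0.22 0.01] w 0.0175
```

```bash
python3 -m crank '[[0.0055,0.015,0,0,0,0,-1],[0.0095,0.0305,0,0,0,0,-1],[0.0119,0.0463,0,0,0,0,-1],[0.0125,0.0543,0,0,0,0,-1],[0.0125,0.0543,0,0,0,0,-1]]' 16; python3 -c "
from h import *
st()"
```

```text
time: 22.18
position: [0.466, 0.07, 0.0291]
tool_rot: [-0.016, 0.707, -0.707, 0.011]
ft_force: [-4.9, -0.3, 0.3]
grip_width: 0.0173
t 22.18 p [0.466  0.07   0.0291] F [-4.9 -0.3  0.3] M [-0.14  0.7  -0.03] w 0.0173
```

```bash
python3 -m crank '[[0,0,0,0,0,0,-0.4],[0,0,0,0,0,0,-0.4],[0,0,0,0,0,0,-0.4],[0,-0.06,0,0,0,0,-0.4],[0,-0.12,0,0,0,0,-1],[0,-0.12,0,0,0,0,-1],[0,-0.12,0,0,0,0,-1],[0,-0.12,0,0,0,0,-1]]' 16; python3 -c "
from h import *
st();go((.4697,.0693,.060),.038)
a=vision.camera('scene')
cv2.imwrite('pics/s11.png',a)
cv2.imwrite('pics/s11d.png',cv2.resize(a[205:355,310:430],None,fx=4,fy=4,interpolation=cv2.INTER_CUBIC))
"
```

```text
time: 23.18
position: [0.4676, 0.0698, 0.0891]
tool_rot: [-0.015, 0.707, -0.707, 0.012]
ft_force: [0.9, -0.0, -0.5]
grip_width: 0.0014
t 23.18 p [0.4676 0.0698 0.0891] F [ 0.9 -0.  -0.5] M [0.08 0.03 0.02] w 0.0014
row [-0.0043  0.0582  0.0012  0.0002 -0.      0.001 ]
```

View pics/s11d.png

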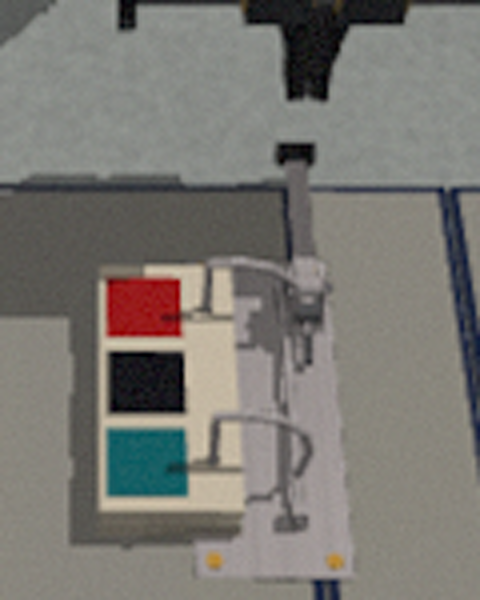

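Lever is level (roll at crop (296,154), same pixel as at the start) and both rings are on the posts. A gentle press to confirm it is fully home.

```bash
python3 -m crank '[[-0.0043,0.04,0.0012,0,0,0.001,-1],[-0.0043,0.07,0.0012,0,0,0.001,-1],[-0.0043,0.077,0.0012,0,0,0.001,-1],[-0.0043,0.077,0.0012,0,0,0.001,-1]]' 16; python3 -c "
from h import *
st()"
```

```text
time: 23.72
position: [0.4699, 0.0693, 0.051]
tool_rot: [-0.013, 0.707, -0.707, 0.014]
ft_force: [-0.7, -0.9, -0.4]
grip_width: 0.0005
t 23.73 p [0.4699 0.0693 0.051 ] F [-0.7 -0.9 -0.4] M [ 0.05  0.05 -0.04] w 0.0005
```

```bash
python3 -m crank '[[0,0.002,0,0,0,0,-1],[0,0.004,0,0,0,0,-1],[0,0.006,0,0,0,0,-1],[0,0.006,0,0,0,0,-1]]' 16; python3 -c "
from h import *
st()"
```

```text
time: 24.22
position: [0.4703, 0.0693, 0.0485]
tool_rot: [-0.013, 0.707, -0.707, 0.014]
ft_force: [0.1, 0.1, -0.1]
grip_width: 0.0006
t 24.23 p [0.4703 0.0693 0.0485] F [ 0.1  0.1 -0.1] M [0.03 0.01 0.01] w 0.0006
```

```bash
python3 -m crank '[[0,0.001,0,0,0,0,-1],[0,0.002,0,0,0,0,-1],[0,0.003,0,0,0,0,-1],[0,0.003,0,0,0,0,-1]]' 16; python3 -c "
from h import *
st()"
```

```text
time: 24.72
position: [0.4701, 0.0693, 0.0469]
tool_rot: [-0.013, 0.707, -0.707, 0.014]
ft_force: [-0.9, 0.2, 1.1]
grip_width: 0.0005
t 24.73 p [0.4701 0.0693 0.0469] F [-0.9  0.2  1.1] M [0.07 0.11 0.02] w 0.0005
```

```bash
python3 -m crank '[[0,0.001,0,0,0,0,-1],[0,0.002,0,0,0,0,-1],[0,0.003,0,0,0,0,-1],[0,0.003,0,0,0,0,-1]]' 16; python3 -c "
from h import *
st()"
```

```text
time: 25.22
position: [0.4699, 0.0694, 0.0454]
tool_rot: [-0.013, 0.707, -0.707, 0.014]
ft_force: [-2.3, -0.2, 3.8]
grip_width: 0.0006
t 25.23 p [0.4699 0.0694 0.0454] F [-2.3 -0.2  3.8] M [ 0.11  0.36 -0.02] w 0.0006
```

```bash
python3 -m crank '[[0,0.001,0,0,0,0,-1],[0,0.002,0,0,0,0,-1],[0,0.003,0,0,0,0,-1],[0,0.003,0,0,0,0,-1]]' 16; python3 -c "
from h import *
st();a=vision.camera('scene')
cv2.imwrite('pics/s12d.png',cv2.resize(a[205:355,310:430],None,fx=4,fy=4,interpolation=cv2.INTER_CUBIC))
"
```

```text
time: 25.72
position: [0.4696, 0.0694, 0.0439]
tool_rot: [-0.013, 0.707, -0.707, 0.014]
ft_force: [-3.7, 1.3, 4.6]
grip_width: 0.0007
t 25.73 p [0.4696 0.0694 0.0439] F [-3.7  1.3  4.6] M [0.17 0.52 0.01] w 0.0007
```

View pics/s12d.png

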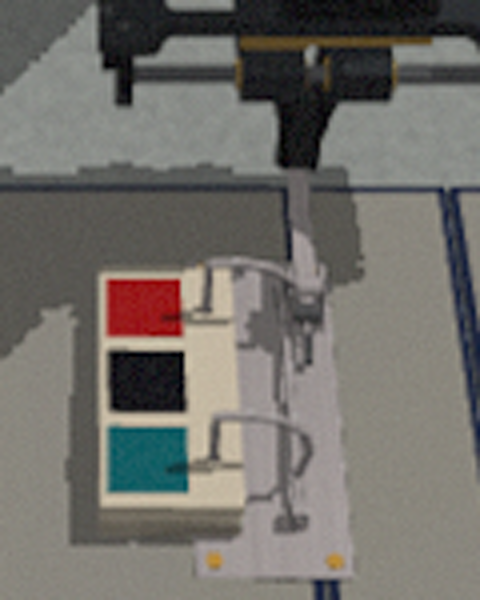

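```bash
python3 -m crank '[[0,-0.02,0,0,0,0,-1],[0,-0.12,0,0,0,0,-1],[0,-0.25,0,0,0,0,-1],[0.1,-0.3,0.2,0,0,0,-1],[0.1,-0.3,0.5,0,0,0,-1],[0.1,-0.3,0.5,0,0,0,-1],[0.1,-0.3,0.5,0,0,0,-1],[0.1,-0.3,0.5,0,0,0,-1]]' 16; python3 -c "
from h import *
st();a=vision.camera('scene');b=vision.camera('top')
cv2.imwrite('pics/s13.png',a);cv2.imwrite('pics/t13.png',b)
a0=cv2.imread('pics/scene0.png');b0=cv2.imread('pics/top0.png')
f=lambda x:cv2.resize(x,None,fx=4,fy=4,interpolation=cv2.INTER_CUBIC)
cv2.imwrite('pics/cmpS.png',np.hstack([f(x[225:360,320:415]) for x in(a0,a)]))
cv2.imwrite('pics/cmpT.png',np.hstack([f(x[150:285,215:300]) for x in(b0,b)]))
"
```

```text
time: 26.78
position: [0.4309, -0.1876, 0.1948]
tool_rot: [0.009, -0.706, 0.708, -0.014]
ft_force: [1.5, 0.1, 0.5]
grip_width: 0.0005
t 26.77 p [ 0.4309 -0.1876  0.1948] F [1.5 0.1 0.5] M [ 0.01  0.02 -0.05] w 0.0005
```

View pics/cmpS.png

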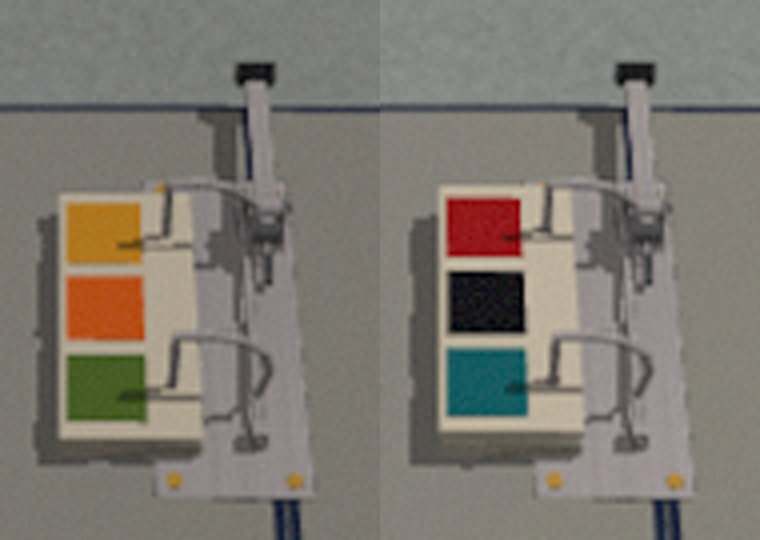

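View pics/cmpT.png

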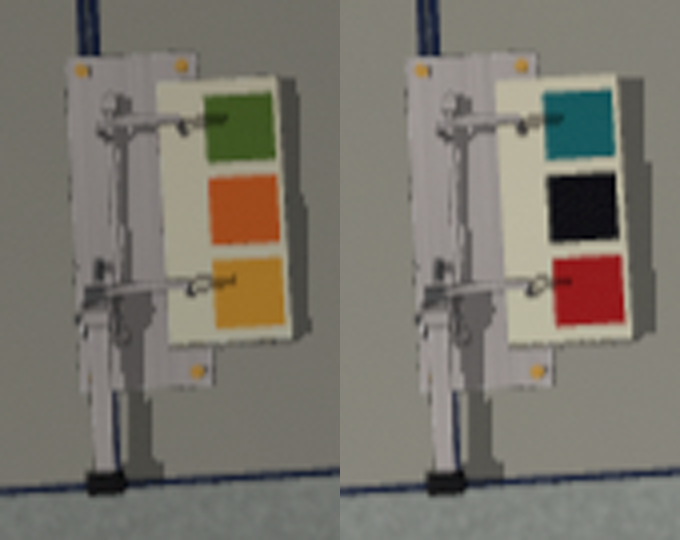

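View pics/s13.png

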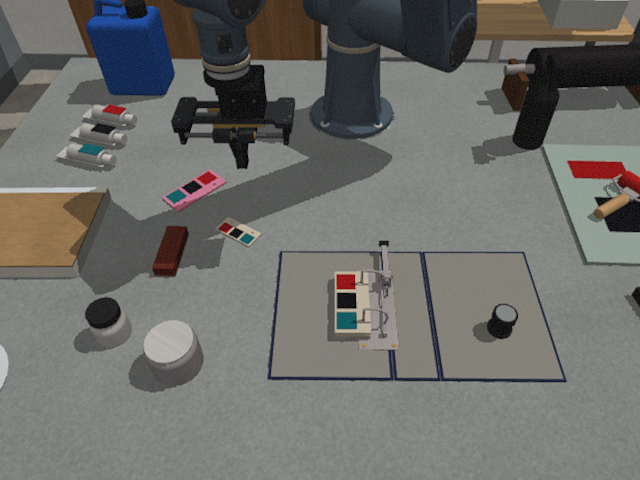

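The lever and rings match the starting pictures: roll at (255,73) before and (635-380,73) after in the scene crop, and (107,484) before and (447-340,484) after in the top crop. The board is flat under closed rings, and the tin, jar and loupe are unmoved. Handing in.

```bash
python3 -m crank '[[0,0,0,0,0,0,-1],[0,0,0,0,0,0,-1]]'; python3 -c "
from rig import robot
print(robot.hand_in())"
```

```text
time: 27.12
position: [0.4294, -0.1808, 0.1936]
tool_rot: [-0.014, 0.707, -0.707, 0.015]
ft_force: [0.1, 0.4, -0.2]
grip_width: 0.0003
the job is handed in; nothing more can be done
None
```

The swatch board is filed, the lever and rings are closed, and the job is handed in at 27 s; the hand-in gave no verdict.

**What I did:** I pinched the thumb roll and followed its arc up until the rings sprang open. I then gripped the large cream board across its short side and lowered it over both posts, with nothing above about 1 N felt. I released it about 6 mm above the pile so it dropped flat. Finally I pinched the roll again and brought the lever down its arc; the highest wrist force read was about 13 N.

**Last checks:**
- **Board:** the far end measured about 25 mm high before the rings were closed, which is right for lying on the 20 mm pile. In the final pictures it lies flat with both posts through its holes.
- **Lever and rings:** they sit at the same pixels as in the starting pictures, when the file was closed.
- **Tin, jar and loupe:** they look unmoved, and the gripper is well clear of everything.

**One check that disagreed:** I pressed lightly on the thumb roll with shut fingertips to confirm the lever was home. The force rose slowly to about 5 N instead of meeting a hard stop, and the fingertips went about 4 mm below where the top of the roll should be. They probably slid down the near side of the roll, so I relied on the picture comparison for the lever being closed.

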